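# Dry-fit a lapped cabinet door on its assembly board

## Robot

A 7-joint arm with a two-finger parallel gripper is mounted at the origin on a cart in front of the work surface, level with it; the furniture and walls round the work are solid. World frame = base frame: x ahead of the robot, y to its left, z up, the work surface at z = 0. Lengths are in m, angles in rad, forces in N, time in s.
With the tool pointing down it reaches from about 0.4 to 0.85 m from the base axis. Payload 4.5 kg.
Tool frame: the origin (TCP) lies where the fingers leave the gripper's body, on its centre line; the fingertips stand 64 mm ahead of it and the grasp point (between the pads) lies 45 mm ahead of it; z points along the fingers, y is the line along which they close (so a half turn about z gives the same grasp; the last joint's range is limited). The gripper opens to 88 mm and grips with 3 to 60 N. Pads are 18 mm wide; open, the fingers measure 123 mm over their backs; the gripper's body (75 mm by 187 mm) begins 45 mm behind the grasp point.
Start: joints at [1.195, 0.689, -0.195, 1.565, 0.157, 0.902, -0.215], TCP at [0.249, -0.573, 0.303] pointing down, gripper open.
Joint ranges: [-3.01, 3.01], [-0.46, 2.08], [-1.47, 1.51], [0.13, 2.56], [-1, 4.14], [0.04, 2.09], [-2.66, 2.66]. Speed limits (rad/s): [2.57, 2.57, 3.14, 3.14, 3.14, 3.14, 3.14].

## Interface

Orientations are given as a unit quaternion [x, y, z, w].
In Python, from plant import r gives the robot as it stands.
- The arm moves only by the tool play_rows, never from a script. Its arguments are lists of equal length, an entry for each row: "translation": the shift along the tool's x, y, z in m, a list of three; "delta_rot": the turn, a rotation vector about the tool's x, y, z in degrees, a list of three; "grip": the opening, from -1 (shut) to 1 (fully open). In form: {"translation": [[x, y, z], ...], "delta_rot": [[rx, ry, rz], ...], "grip": [grip, ...]}. A call has 1 to 20 rows; each row shifts and turns the commanded pose from where the row before left it, along the tool's axes as they then stand; what a row does not reach is not made up. A row lasts 1/8 s, in which the tool goes at most 62.5 mm and 10.7 degrees, less where a joint would pass 70% of its speed; a pose out of reach is approached as far as the arm can. A call with a gripper value outside its range is refused whole. The fingers move at their own pace and stop on an object; "squeeze" is the grip in N (left out, the last holds). Time passes only in rows, so rows that do not move let the fingers close. It gives the time, the measured TCP pose, the force, the opening and the grip force at its end, in the units of the state.
- r.get_state(): the state, without advancing time (a new reading comes with each control period).
- r.snapshot(name): name is "scene" or "top" or "wrist"; returns the picture (420x560x3 uint8, blue, green, red); there is no depth.
- r.get_calibration(name): a dict with "intrinsics" (3x3 intrinsics, pixels), "k1" (the pictures are not rectified: a ray, as slopes to the right and down, at radius r is drawn at 1 + k1 r^2 times it, then the intrinsics apply), "eye" and "rotation" of the camera in the world. Camera axes: x right, y up, looking along -z (the intrinsics and any distortion apply to the point x, -y, -z); pixel columns grow to the right and rows downward; lengths in m; the calibration is good to about 2 mm. A picture is of the moment at which its call begins: read the wrist's pose just before it. get_calibration takes no time and is no camera call; for the wrist camera it gives the pose at the moment of the call.
- r.finish_job(): hands the job in; it is judged then, once.
Trained networks look in the newest picture that a camera, given by its name, has taken for a name from the list of things; names that differ only in an ending like _2 or _b are one class to them, and where a whole thing is asked for, a point or a joint stands for the part that bears it (a point fixed in the world has none). Each returns a list of dicts, best first, with "confidence" (0 to 1); they miss things now and then, are a little off and sometimes report something else, mostly with a low value. They report only what shows in the picture. A call takes as long as a camera call. They do not tell look-alikes from the thing itself.
- r.look_for(camera, target): "point" ([x, y, z] in m, in world coordinates, good to about 4 mm: the middle of the surface that is visible of it).
- r.silhouettes(camera, target): "pixels" (420x560 bool, what is visible of it).
The state is a dict: "clock": time; "q": joint angles; "qd": joint speeds; "joint_torque": joint torques, N m; "tool_pos": TCP position; "eef_rot": TCP orientation; "contact_force": force on the tool from outside, world axes, zero at the start; "moment": the same for the moment, N m; "opening": opening from 0.0 (shut) to 1.0 (fully open); "finger_force": force on a finger pad.
Only numpy, scipy, OpenCV 4.12 (cv2) and the standard library are available. Lean on these libraries where they do the work, as an engineer would, in place of code of your own. Each camera call takes 0.05 s, during which the arm holds its last target. There are 200 camera calls.

## Task

Dry-fit the small glazed cabinet door on the assembly board, in the order its half-lap joints demand: lay both stiles in the two side channels with their long steps at the foot fence, then drop the wide rail across them at the foot and the narrower rail across them at the head, notches facing each other, and last lay the slim dark glazing bar into the two notches. Every joint must be fully home so that all five faces lie level; let go of everything and leave the try square, folding rule, pencil and sanding block where they are.

Things in the scene. Friction and masses are not known exactly. Their poses are not given: they have to be found in the camera images.
- jig: Fixed plywood assembly board 280 (x, foot to head of the door) x 240 x 12 mm. Origin: centre of underside, z up. Dark bevelled strips on it, tops z = 20, leave a 35 x 213 mm channel for each stile, centred on y = +-79: side fences outside, short cleats inside (x -27..43, y +-49..61), a full-width fence at the foot (face x = -106), two short stops at the head. All parts end with origins at z = 12.
- stile_a: Pale stile 210 x 32 x 24 mm, joints up, 0.1 kg, same as stile_b. Origin: centre of underside; x along it to its head. Ends stepped down to 12 mm thick: long step at the foot x -105..-55 (for the wide rail), short at the head x 71..105. Grip its full-height middle across the 32 mm, fingertips 10+ mm above its underside (to clear strips). Goes to board (0, 79) or (0, -79); play 1.5 mm, bevels 2 mm.
- stile_b: Pale stile 210 x 32 x 24 mm, joints up, 0.1 kg, same as stile_a. Origin: centre of underside; x along it to its head. Ends stepped down to 12 mm thick: long step at the foot x -105..-55 (for the wide rail), short at the head x 71..105. Grip its full-height middle across the 32 mm, fingertips 10+ mm above its underside (to clear strips). Goes to board (0, 79) or (0, -79); play 1.5 mm, bevels 2 mm.
- bottom_rail: Wide foot rail, brown, 48 (x) x 190 (y) x 24 mm, 0.13 kg. Origin: centre of underside. Ends beyond y +-60.5 cut away below z 12: these tongues rest on the stile steps, the middle on the board. Notch in the top, y -13..13, 12 deep, open to its +x edge (the door's inside). Grip across x, 37 mm from mid length, tips 10+ mm up. Goes to board (-81, 0), axes as the board's; play 2 mm.
- top_rail: Narrow head rail, brown, 32 (x) x 190 (y) x 24 mm, 0.09 kg. Origin: centre of underside. Ends beyond y +-60.5 cut away below z 12: these tongues rest on the stile steps, the middle on the board. Notch in the top, y -13..13, 12 deep, open to its -x edge (the door's inside). Grip across x, 37 mm from mid length, tips 10+ mm up. Goes to board (89, 0), axes as the board's; play 2 mm.
- glazing_bar: Slim dark glazing bar 164 (x) x 22 x 24 mm, 0.06 kg, same both ways round. Origin: centre of underside. Ends beyond x +-62 are cut away below z 12: these 20 mm tongues lie in the rails' notches, the middle drops between the rails (130 mm apart). Grip across its 22 mm at mid length. Goes to board (8, 0), along the board's x; play 2 to 3 mm.
- try_square: Try square lying flat, wooden stock and steel blade, 120 x 210 x 18 mm; origin at the centre of its outline, underside. Not to be moved.
- folding_rule: Folded yellow rule, 18 x 235 x 16 mm, long along y; origin at the centre of the underside. Not to be moved.
- pencil: Flat red carpenter's pencil, 17 x 163 x 8 mm, long along y; origin at the middle, underside. Not to be moved.
- sanding_block: Cork sanding block, 66 x 112 x 34 mm, long along y; origin at the centre of the underside. Not to be moved.
Not all that is in view belongs to the job. What is shaped like the glazing_bar but orange is not meant.

How it is judged:
On the way, in this order (a step that is already met when the one before it is completed fails the run):
1. both stiles lie home in the side channels of the board ((((x of stile_a in the frame of jig between -0.005 and 0.005 m and y of stile_a in the frame of jig between 0.075 and 0.083 m and z of stile_a in the frame of jig between 0.0095 and 0.0145 m and angle between stile_a's own z axis and vertical below 0.03 rad and angle between the x axis of stile_a and the x axis of jig, either way round below 0.04 rad) and (x of stile_b in the frame of jig between -0.005 and 0.005 m and y of stile_b in the frame of jig between -0.083 and -0.075 m and z of stile_b in the frame of jig between 0.0095 and 0.0145 m and angle between stile_b's own z axis and vertical below 0.03 rad and angle between the x axis of stile_b and the x axis of jig, either way round below 0.04 rad)) or ((x of stile_a in the frame of jig between -0.005 and 0.005 m and y of stile_a in the frame of jig between -0.083 and -0.075 m and z of stile_a in the frame of jig between 0.0095 and 0.0145 m and angle between stile_a's own z axis and vertical below 0.03 rad and angle between the x axis of stile_a and the x axis of jig, either way round below 0.04 rad) and (x of stile_b in the frame of jig between -0.005 and 0.005 m and y of stile_b in the frame of jig between 0.075 and 0.083 m and z of stile_b in the frame of jig between 0.0095 and 0.0145 m and angle between stile_b's own z axis and vertical below 0.03 rad and angle between the x axis of stile_b and the x axis of jig, either way round below 0.04 rad)))), for 0.2 s.
2. the wide rail lies home across the stiles at the foot and the narrow rail at the head ((((x of stile_a in the frame of jig between -0.005 and 0.005 m and y of stile_a in the frame of jig between 0.075 and 0.083 m and z of stile_a in the frame of jig between 0.0095 and 0.0145 m and angle between stile_a's own z axis and vertical below 0.03 rad and angle between the x axis of stile_a and the x axis of jig, either way round below 0.04 rad) and (x of stile_b in the frame of jig between -0.005 and 0.005 m and y of stile_b in the frame of jig between -0.083 and -0.075 m and z of stile_b in the frame of jig between 0.0095 and 0.0145 m and angle between stile_b's own z axis and vertical below 0.03 rad and angle between the x axis of stile_b and the x axis of jig, either way round below 0.04 rad)) or ((x of stile_a in the frame of jig between -0.005 and 0.005 m and y of stile_a in the frame of jig between -0.083 and -0.075 m and z of stile_a in the frame of jig between 0.0095 and 0.0145 m and angle between stile_a's own z axis and vertical below 0.03 rad and angle between the x axis of stile_a and the x axis of jig, either way round below 0.04 rad) and (x of stile_b in the frame of jig between -0.005 and 0.005 m and y of stile_b in the frame of jig between 0.075 and 0.083 m and z of stile_b in the frame of jig between 0.0095 and 0.0145 m and angle between stile_b's own z axis and vertical below 0.03 rad and angle between the x axis of stile_b and the x axis of jig, either way round below 0.04 rad))) and x of bottom_rail in the frame of jig between -0.087 and -0.075 m and y of bottom_rail in the frame of jig between -0.006 and 0.006 m and z of bottom_rail in the frame of jig between 0.0095 and 0.0145 m and angle between each of bottom_rail, top_rail's own z axis and vertical below 0.03 rad and angle between the x axis of each of bottom_rail, top_rail and the x axis of jig, either way round below 0.05 rad and x of top_rail in the frame of jig between 0.081 and 0.097 m and y of top_rail in the frame of jig between -0.006 and 0.006 m and z of top_rail in the frame of jig between 0.0095 and 0.0145 m), for 0.2 s.
At the end, for the whole second after the job is handed in: Stiles in the two channels (5 mm along, 4 mm across), wide rail at the foot and narrow rail at the head across them (6 mm; narrow rail 8 mm along the door), bar in both notches (8 mm along, 6 mm across); all level (0.03 rad), 2.5 mm of fully down, square (0.04-0.05 rad), released, at rest (all of step 2 and x of glazing_bar in the frame of jig between 0 and 0.016 m and y of glazing_bar in the frame of jig between -0.006 and 0.006 m and z of glazing_bar in the frame of jig between 0.0095 and 0.0145 m and angle between glazing_bar's own z axis and vertical below 0.03 rad and angle between the x axis of glazing_bar and the x axis of jig, either way round below 0.05 rad and linear speed of each of stile_a, stile_b, bottom_rail, top_rail, glazing_bar below 0.02 m/s and contact force between each of stile_a, stile_b, bottom_rail, top_rail, glazing_bar and the fingers below 0.1 N); the robot touches nothing.
It fails at once if the try square is shifted by more than 30 mm (distance of try_square from where it was at the start of the episode above 0.03 m).
It fails at once if the folding rule is shifted by more than 30 mm (distance of folding_rule from where it was at the start of the episode above 0.03 m).
It fails at once if the carpenter's pencil is shifted by more than 30 mm (distance of pencil from where it was at the start of the episode above 0.03 m).
It fails at once if the sanding block is shifted by more than 30 mm (distance of sanding_block from where it was at the start of the episode above 0.03 m).
It also fails if it takes over 104 s, if anything falls off the work surface, if the arm or the gripper's body presses on something with over 40 N, if the wrist force passes 120 N, or if a joint passes its speed limit or range.

## Working session

There is one attempt and no reset: what is moved stays moved. The work goes in short steps, Python scripts to look and compute and a tool call to move; the robot and the scene stay as the last step left them, time stands still between calls to the robot, and variables do not carry over. Pictures are saved under pics/ and viewed, at most 14 in all, crops included, and the job is handed in when it is done.

Besides the shell and the picture viewer there is one more tool, called after "Request:" as name(argument=value, ...) on one line, values as JSON. play_rows: Moves the arm, as the interface text tells. Its arguments: {"type":"object","properties":{"translation":{"type":"array","items":{"type":"array","items":{"type":"number"}}},"delta_rot":{"type":"array","items":{"type":"array","items":{"type":"number"}}},"grip":{"type":"array","items":{"type":"number"}},"squeeze":{"type":"number"}},"required":["translation","delta_rot","grip"]}

```bash
ls; mkdir -p pics
python3 - <<'E'
from plant import r
import cv2
s=r.get_state();print({k:(v if k in('clock','tool_pos','eef_rot','opening') else 0) for k,v in s.items()})
for n in("top","scene"):
    cv2.imwrite(f"pics/{n}0.png",r.snapshot(n)); c=r.get_calibration(n);print(n,c)
for t in "jig stile_a bottom_rail top_rail glazing_bar try_square folding_rule pencil sanding_block".split():
    for d in r.look_for("top",t) if 0 else []: print(t,d)
E
```

```text
pics
{'clock': 0.0, 'q': 0, 'qd': 0, 'joint_torque': 0, 'tool_pos': array([ 0.24875511, -0.57280161,  0.30193169]), 'eef_rot': array([ 9.79075505e-01,  2.03495299e-01, -2.69613086e-04, -8.63400442e-04]), 'contact_force': 0, 'moment': 0, 'finger_force': 0, 'opening': 1.0004202737037777}
top {'intrinsics': array([[439.50225966,   0.        , 280.10215024],
       [  0.        , 439.50225966, 206.95075675],
       [  0.        ,   0.        ,   1.        ]]), 'k1': 0.015266870789358388, 'eye': array([ 0.39824545, -0.11638773,  1.57100431]), 'rotation': array([-0.03058876,  0.02894663,  0.7129925 , -0.69990579])}
scene {'intrinsics': array([[421.5297282 ,   0.        , 280.54452746],
       [  0.        , 421.5297282 , 208.54486923],
       [  0.        ,   0.        ,   1.        ]]), 'k1': -0.07299498263072418, 'eye': array([-0.54719003, -1.12992487,  0.71501074]), 'rotation': array([ 0.49029748, -0.21490388, -0.33255962,  0.77642051])}
```

View pics/top0.png

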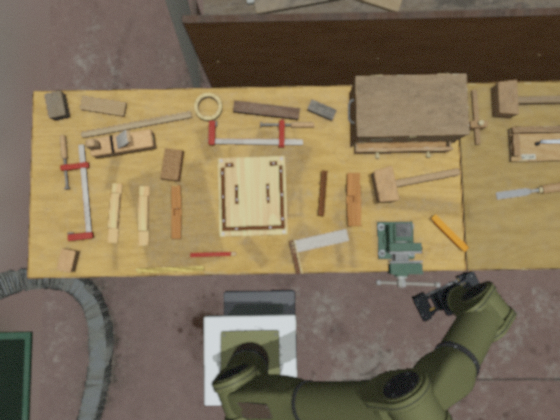

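View pics/scene0.png

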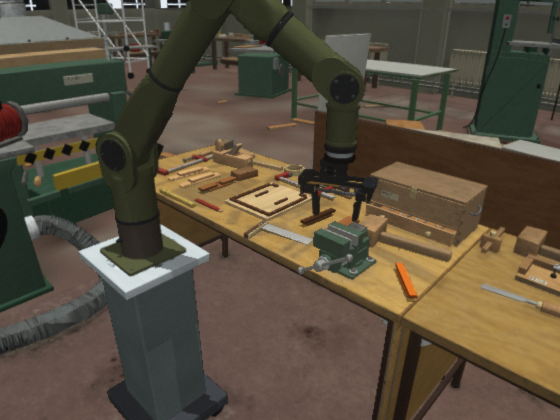

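The top picture (up = +x, left = +y) shows the board at (253,195), stiles at (115,212) and (143,215), the narrow rail at (177,211), the dark bar at (322,193) and the wide rail at (354,199). The orange look-alike lies at (450,233).

```bash
cat > h.py <<'E'
import numpy as np, cv2
from scipy.spatial.transform import Rotation as R
from scipy.optimize import minimize
from plant import r
def proj(c,P):
    p=R.from_quat(c['rotation']).inv().apply(np.atleast_2d(P)-c['eye'])
    s=np.c_[p[:,0],-p[:,1]]/-p[:,2:]; s=s*(1+c['k1']*(s**2).sum(1))[:,None]
    K=c['intrinsics']; return s*[K[0,0],K[1,1]]+K[:2,2]
def unproj(c,uv,z):
    K=c['intrinsics']; d=(np.atleast_2d(uv)-K[:2,2])/[K[0,0],K[1,1]]; s=d.copy()
    for _ in range(20): s=d/(1+c['k1']*(s**2).sum(1))[:,None]
    w=R.from_quat(c['rotation']).apply(np.c_[s[:,0],-s[:,1],-np.ones(len(s))])
    return c['eye']+w*((z-c['eye'][2])/w[:,2])[:,None]
# boxes: x0,x1,y0,y1,z0,z1 (mm)
M={'jig':[(-140,140,-120,120,0,12)],
'stile_a':[(-55,71,-16,16,0,24),(-105,105,-16,16,0,12)],
'bottom_rail':[(-24,24,-60.5,60.5,0,12),(-24,24,13,95,12,24),(-24,24,-95,-13,12,24)],
'top_rail':[(-16,16,-60.5,60.5,0,12),(-16,16,13,95,12,24),(-16,16,-95,-13,12,24)],
'glazing_bar':[(-62,62,-11,11,0,24),(-82,82,-11,11,12,24)],
'try_square':[(-60,60,-105,105,0,18)],'folding_rule':[(-9,9,-117,117,0,16)],'pencil':[(-8,8,-81,81,0,8)],'sanding_block':[(-33,33,-56,56,0,34)]}
def pose(x,y,a,P,z0=0):
    return R.from_euler('z',a).apply(P)+[x,y,z0]
def rend(c,name,p,z0=0,S=4):
    m=np.zeros((420*S,560*S),np.uint8)
    for b in M[name]:
        C=np.array([[b[i],b[2+j],b[4+k]] for i in(0,1) for j in(0,1) for k in(0,1)])/1e3
        uv=(proj(c,pose(*p,C,z0))+.5)*S-.5
        h=cv2.convexHull(uv.astype(np.float32))
        cv2.fillConvexPoly(m,np.round(h*16).astype(np.int32),255,shift=4)
    return cv2.resize(m,(560,420),interpolation=cv2.INTER_AREA)/255.
def fit(c,name,mask,p0,z0=0):
    f=lambda p:np.abs(rend(c,name,p,z0)-mask).sum()
    best=None
    for da in(0,):
        o=minimize(f,p0,method='Nelder-Mead',options=dict(initial_simplex=np.array(p0)+np.array([[0,0,0],[.008,0,0],[0,.008,0],[0,0,.08]]),xatol=2e-4,fatol=.3,maxiter=150))
    return o.x,o.fun,mask.sum()
def mrect(c,mask,z):
    cn=max(cv2.findContours(mask.astype(np.uint8),0,1)[0],key=cv2.contourArea)[:,0].astype(float)
    w=unproj(c,cn,z)[:,:2]; (cx,cy),(w_,h_),_=rc=cv2.minAreaRect((w*1000).astype(np.float32)); b=cv2.boxPoints(rc)
    e=max([b[1]-b[0],b[2]-b[1]],key=np.linalg.norm); return np.array([cx,cy])/1e3,(w_,h_),np.arctan2(e[1],e[0])
E
python3 - <<'E'
from h import *
im=r.snapshot("top");c=r.get_calibration("top")
big=cv2.resize(im[130:290,20:380][:, :],(0,0),fx=2.2,fy=2.2,interpolation=cv2.INTER_CUBIC)
cv2.imwrite("pics/topcrop.png",big)
H={'jig':.012,'try_square':.018,'folding_rule':.016,'pencil':.008,'sanding_block':.034}
np.set_printoptions(precision=4,suppress=True)
for t in M:
    for d in r.silhouettes("top",t):
        m=d['pixels']
        if m.sum()<20: continue
        cc,wh,a=mrect(c,m,H.get(t,.024)); 
        print(t,round(d['confidence'],2),cc,np.round(wh),round(np.degrees(a),1),end=' ')
        if d['confidence']>.4 and t!='try_square':
            a0=a if t in('stile_a','glazing_bar') else a-np.pi/2
            print('fit',*fit(c,t,m,[*cc,a0]),end='')
        print()
E
```

```text
jig 0.61 [ 0.5753 -0.0156] [283. 247.] 0.8 fit [ 0.5736 -0.0156 -1.3647] 1385.1294117647058 5264
stile_a 0.9 [0.5207 0.4719] [ 39. 209.] -3.5 fit [ 0.5209  0.4767 -0.0687] 53.31372549019608 634
stile_a 0.62 [0.5065 0.3679] [213.  39.] 0.5 fit [ 0.5092  0.3733 -0.0032] 59.91764705882353 642
bottom_rail 0.69 [ 0.5527 -0.3744] [185.  51.] 0.2 fit [ 0.5544 -0.3763 -1.5733] 53.494117647058815 744
top_rail 0.69 [0.5202 0.2537] [188.  35.] 0.0 fit [ 0.5202  0.2565 -1.572 ] 20.180392156862744 578
glazing_bar 0.95 [ 0.4283 -0.7037] [163.  28.] 42.9 fit [ 0.4302 -0.7061  0.7343] 66.07058823529411 332
glazing_bar 0.65 [ 0.5793 -0.2662] [ 23. 158.] -5.6 fit [ 0.5806 -0.2675 -0.0983] 53.37647058823529 273
try_square 0.58 [ 0.373  -0.2548] [118. 207.] -78.6 
folding_rule 0.67 [0.3165 0.2742] [ 23. 235.] -88.7 fit [ 0.316   0.2758 -3.1283] 75.98431372549018 367
pencil 0.71 [0.3699 0.1246] [ 16. 159.] -88.7 fit [ 0.3698  0.1254 -3.1245] 29.129411764705882 209
pencil 0.68 [ 0.3766 -0.2548] [121. 213.] -76.5 fit [ 0.4044 -0.258  -2.9486] 689.1725490196079 912
sanding_block 0.89 [0.687  0.2652] [ 75. 113.] -8.5 fit [ 0.6895  0.2692 -1.7294] 38.427450980392166 665
sanding_block 0.38 [ 0.5714 -0.0174] [276. 236.] 1.0
```

View pics/topcrop.png

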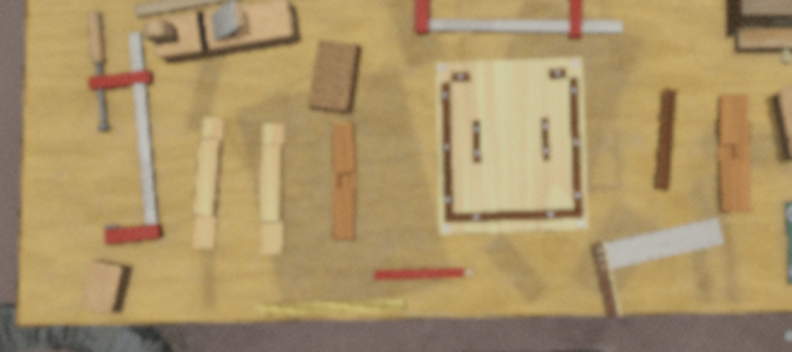

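```bash
cat >> h.py <<'E'
np.set_printoptions(precision=4,suppress=True)
def th(q): x=R.from_quat(q).apply([1,0,0]); return np.degrees(np.arctan2(x[1],x[0]))
def go(x,y,z,t):
    """tool-frame shift (at present yaw) and turn about tool z to TCP target"""
    s=r.get_state(); d=R.from_quat(s['eef_rot']).inv().apply(np.array([x,y,z])-s['tool_pos'])
    print('t',round(s['clock'],2),'pos',s['tool_pos'],'th',round(th(s['eef_rot']),2),'tilt',np.round(R.from_quat(s['eef_rot']).apply([0,0,1]),3),'-> shift mm',np.round(d*1e3,1),'rz',round(-((t-th(s['eef_rot'])+180)%360-180),2),'q7',round(s['q'][6],2))
E
python3 - <<'E'
from h import *
s=r.get_state();c=r.get_calibration("wrist");T=R.from_quat(s['eef_rot']).inv()
print(c['intrinsics'][0],c['k1'],T.apply(c['eye']-s['tool_pos']),T.apply(R.from_quat(c['rotation']).apply([[0,0,-1],[1,0,0],[0,1,0]])))
go(.554,-.376,.30,0)
E
```

```text
[360.0666   0.     282.124 ] 0.022115687404058493 [ 0.07    0.0008 -0.0822] [[-0.2701  0.002   0.9628]
 [ 0.0018  1.     -0.0016]
 [ 0.9628 -0.0013  0.2701]]
t 0.6 pos [ 0.249  -0.5732  0.3027] th 23.48 tilt [-0. -0. -1.] -> shift mm [358.3 -59.4   2.7] rz 23.48 q7 -0.22
```

Run:
```python
from h import *
go(.53,-.32,.32,23.48)
```

```text
t 0.6 pos [ 0.249  -0.5732  0.3027] th 23.48 tilt [-0. -0. -1.] -> shift mm [ 358.6 -120.3  -17.3] rz -0.0 q7 -0.22
```

Request:
play_rows(translation=[[0.02,-0.007,-0.002],[0.04,-0.013,-0.002],[0.045,-0.015,-0.002],[0.045,-0.015,-0.002],[0.045,-0.015,-0.002],[0.045,-0.015,-0.002],[0.045,-0.015,-0.002],[0.04,-0.013,-0.002],[0.02,-0.007,-0.001],[0.01,-0.005,0],[0,0,0]], delta_rot=[[0,0,0],[0,0,0],[0,0,0],[0,0,0],[0,0,0],[0,0,0],[0,0,0],[0,0,0],[0,0,0],[0,0,0],[0,0,0]], grip=[1,1,1,1,1,1,1,1,1,1,1])

```text
clock: 1.98
tool_pos: [0.5264, -0.3219, 0.3196]
eef_rot: [0.979, 0.203, -0.0, 0.0]
contact_force: [0.6, -1.1, -0.7]
opening: 0.999
finger_force: 0.0
```

```bash
cat >> h.py <<'E'
def see(cam,guess,save=None,z0={}):
    c=r.get_calibration(cam); im=r.snapshot(cam)
    if save: cv2.imwrite(f"pics/{save}.png",im)
    for t in guess:
        for d in r.silhouettes(cam,t):
            m=d['pixels']
            if m.sum()<100 or d['confidence']<.3: continue
            cc=unproj(c,np.argwhere(m).mean(0)[::-1],.02)[0,:2]
            g=min(guess[t],key=lambda g:np.hypot(*(np.array(g[:2])-cc)))
            if np.hypot(*(np.array(g[:2])-cc))>.06: print(t,'other at',cc); continue
            p,f,n=fit(c,t,m.astype(float),[*cc,g[2]],z0.get(t,0)); print(t,round(d['confidence'],2),'xy',p[:2],'deg',round(np.degrees(p[2]),2),'resid',round(f/n,3),n)
    return im,c
E
python3 - <<'E'
from h import *
go(.574,-.016,.34,90)
see("wrist",{'bottom_rail':[(.554,-.376,-1.57)],'glazing_bar':[(.58,-.267,-.1)]},"w1")
E
```

```text
t 1.98 pos [ 0.5264 -0.3219  0.3196] th 23.47 tilt [-0.001 -0.    -1.   ] -> shift mm [ 165.5 -261.6  -20.5] rz -66.53 q7 -0.8
bottom_rail 0.96 xy [ 0.5554 -0.3776] deg -89.8 resid 0.032 8681.0
glazing_bar 0.67 xy [ 0.5789 -0.2678] deg -5.44 resid 0.044 3798.0
```

View pics/w1.png

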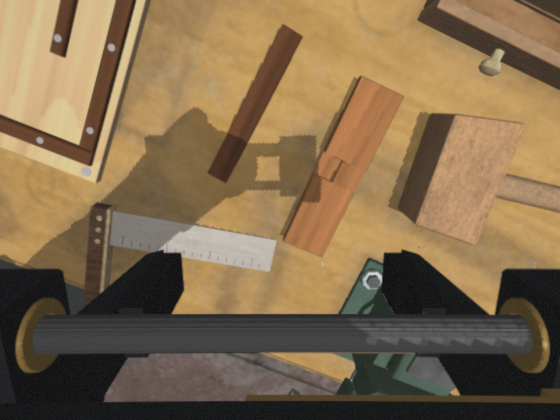

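The wide rail's notch (332,168) opens to the left edge, toward world +y, so its yaw is about 90.2°. The bar lies at (255,105).

Request:
play_rows(translation=[[0.015,-0.025,-0.002],[0.025,-0.04,-0.003],[0.03,-0.045,-0.003],[0.03,-0.045,-0.003],[0.03,-0.045,-0.003],[0.025,-0.04,-0.003],[0.01,-0.02,-0.002],[0,0,0],[0,0,0],[0,0,0],[0,0,0],[0,0,0],[0,0,0],[0,0,0],[0,0,0]], delta_rot=[[0,0,0],[0,0,0],[0,0,0],[0,0,0],[0,0,0],[0,0,0],[0,0,0],[0,0,-10],[0,0,-10],[0,0,-10],[0,0,-10],[0,0,-10],[0,0,-10],[0,0,-6.5],[0,0,0]], grip=[1,1,1,1,1,1,1,1,1,1,1,1,1,1,1])

```text
clock: 4.0
tool_pos: [0.5744, -0.0192, 0.3386]
eef_rot: [0.709, 0.706, -0.0, 0.0]
contact_force: [-0.6, 0.7, 0.4]
opening: 0.995
finger_force: 0.0
```

Run:
```python
from h import *
go(.50,.36,.34,90)
im,c=see("wrist",{'jig':[(.574,-.016,0.01)]},"w2")
```

```text
t 4.0 pos [ 0.5744 -0.0192  0.3386] th 89.77 tilt [-0.    -0.001 -1.   ] -> shift mm [378.9 -75.9  -1.6] rz -0.23 q7 -0.37
jig 0.63 xy [ 0.5747 -0.0167] deg 1.11 resid 0.013 51935.0
```

View pics/w2.png

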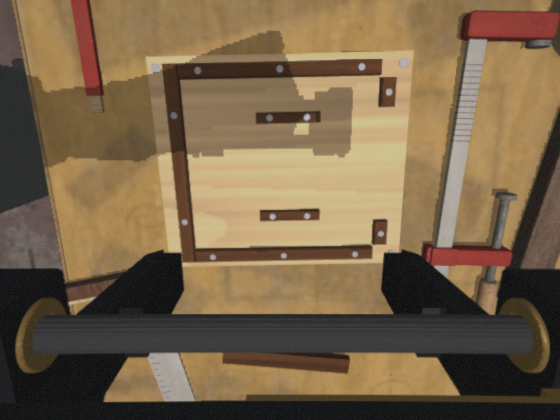

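The board's foot fence is at the left of the picture (column 180), so it faces world −x; jig yaw is about +1.1°. Next I turn to 180° and view again to expose any hand-eye bias.

Request:
play_rows(translation=[[0,0,0],[0,0,0],[0,0,0],[0,0,0],[0,0,0],[0,0,0],[0,0,0],[0,0,0],[0,0,0],[0,0,0]], delta_rot=[[0,0,-10],[0,0,-10],[0,0,-10],[0,0,-10],[0,0,-10],[0,0,-10],[0,0,-10],[0,0,-10],[0,0,-10],[0,0,0]], grip=[1,1,1,1,1,1,1,1,1,1])

```text
clock: 5.35
tool_pos: [0.5745, -0.018, 0.3384]
eef_rot: [0.002, 1.0, 0.0, -0.0]
contact_force: [-0.8, 0.3, 0.1]
opening: 0.995
finger_force: 0.0
```

Run:
```python
from h import *
go(.55,.36,.34,180)
im,c=see("wrist",{'jig':[(.574,-.016,0.01)]},"w3")
```

```text
t 5.35 pos [ 0.5745 -0.018   0.3384] th 179.77 tilt [-0.001  0.    -1.   ] -> shift mm [ 26.  377.9  -1.5] rz -0.23 q7 0.93
jig 0.56 xy [ 0.5752 -0.0164] deg 1.07 resid 0.007 52404.0
```

Request:
play_rows(translation=[[0,0.02,0],[0.003,0.04,0],[0.004,0.05,0],[0.004,0.05,0],[0.004,0.05,0],[0.004,0.05,0],[0.004,0.05,0],[0.003,0.04,0],[0,0.02,0],[0,0.008,0],[0,0,0]], delta_rot=[[0,0,0],[0,0,0],[0,0,0],[0,0,0],[0,0,0],[0,0,0],[0,0,0],[0,0,0],[0,0,0],[0,0,0],[0,0,0]], grip=[0.3,0.3,0.3,0.3,0.3,0.3,0.3,0.3,0.3,0.3,0.3])

```text
clock: 6.82
tool_pos: [0.549, 0.3598, 0.3385]
eef_rot: [0.001, 1.0, -0.001, 0.0]
contact_force: [-0.3, -1.2, -0.4]
opening: 0.656
finger_force: 0.0
```

Run:
```python
from h import *
go(.51,.3733,.1,180)
im,c=see("wrist",{'stile_a':[(.509,.373,0.),(.521,.4767,-.069)],'top_rail':[(.52,.2565,-1.57)]},"w4")
```

```text
t 6.83 pos [0.549  0.3598 0.3385] th 179.91 tilt [ 0.    -0.001 -1.   ] -> shift mm [ 39.1  13.7 238.5] rz -0.09 q7 0.42
stile_a 0.79 xy [0.5123 0.3715] deg -0.19 resid 0.043 5490.0
stile_a 0.69 xy [0.5232 0.474 ] deg -3.71 resid 0.054 6139.0
top_rail 0.86 xy [0.5224 0.2543] deg -89.74 resid 0.029 5807.0
top_rail other at [0.6678 0.2848]
```

View pics/w4.png

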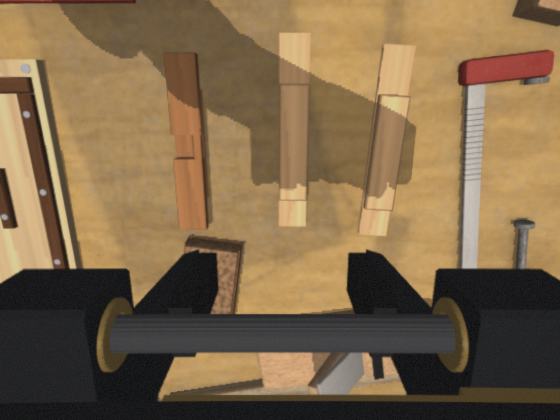

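Request:
play_rows(translation=[[0.015,0.005,0.02],[0.0217,0.0067,0.04],[0,0,0.05],[0,0,0.05],[0,0,0.045],[0,0,0.03],[0,0,0.02],[0,0,0.0085],[0,0,0],[0,0,0],[0,0,0],[0,0,0],[0,0,0],[0,0,0]], delta_rot=[[0,0,0],[0,0,0],[0,0,0],[0,0,0],[0,0,0],[0,0,0],[0,0,0],[0,0,0],[0,0,0],[0,0,0],[0,0,-0.1],[0,0,0],[0,0,0],[0,0,0]], grip=[0.3,0.3,0.3,0.3,0.3,0.3,0.3,0.3,0.3,0.3,-0.5,-0.5,-0.5,-0.5], squeeze=30)

```text
clock: 8.72
tool_pos: [0.5121, 0.3722, 0.0755]
eef_rot: [-0.001, 1.0, 0.0, 0.0]
contact_force: [-0.5, -0.3, 3.5]
opening: 0.357
finger_force: 30.0
```

```bash
cat >> h.py <<'E'
J=(.575,-.0165,np.radians(1.09))
def tgt(x,y): return pose(*J,np.array([x,y,0]))[:2]
E
python3 - <<'E'
from h import *
s=r.get_state();print(s['opening']*88,s['finger_force'],s['contact_force'])
x,y=tgt(0,.079);print(x,y);go(x,y,.087,181.09)
E
```

```text
31.419864244646117 29.99531592708081 [-0.4936 -0.332   3.5068]
0.5734971876335645 0.06248570475086798
t 8.72 pos [0.5121 0.3722 0.0755] th -179.93 tilt [ 0.  0. -1.] -> shift mm [ -61.  -309.8  -11.5] rz -1.02 q7 0.11
```

Request:
play_rows(translation=[[0,0,-0.01],[0,0,-0.03],[-0.005,-0.015,-0.02],[-0.01,-0.04,0],[-0.01,-0.05,0],[-0.01,-0.05,0],[-0.01,-0.05,0],[-0.01,-0.05,0],[-0.006,-0.035,0],[0,-0.0198,0],[0,0,0.01],[0,0,0.01],[0,0,0],[0,0,0]], delta_rot=[[0,0,0],[0,0,0],[0,0,0],[0,0,-0.5],[0,0,-0.5],[0,0,0],[0,0,0],[0,0,0],[0,0,0],[0,0,0],[0,0,0],[0,0,0],[0,0,0],[0,0,0]], grip=[-0.5,-0.5,-0.5,-0.5,-0.5,-0.5,-0.5,-0.5,-0.5,-0.5,-0.5,-0.5,-0.5,-0.5], squeeze=30)

```text
clock: 10.48
tool_pos: [0.5773, 0.0647, 0.1152]
eef_rot: [-0.01, 1.0, 0.0, -0.0]
contact_force: [-0.2, 0.5, -0.4]
opening: 0.357
finger_force: 30.0
```

Run:
```python
from h import *
s=r.get_state();print(s['opening']*88,s['contact_force'])
x,y=tgt(0,.079);go(x,y,.087,181.09)
see("wrist",{'stile_a':[(x,y,.02)]},"w5",{'stile_a':s['tool_pos'][2]-.075})
```

```text
31.449777107843676 [-0.1716  0.5027 -0.4299]
t 10.47 pos [0.5773 0.0647 0.1152] th -178.8 tilt [-0.     0.001 -1.   ] -> shift mm [ 3.8 -2.1 28.2] rz 0.11 q7 0.55
stile_a 0.65 xy [0.5383 0.0636] deg 0.91 resid 0.148 29172.0
```

View pics/w5.png

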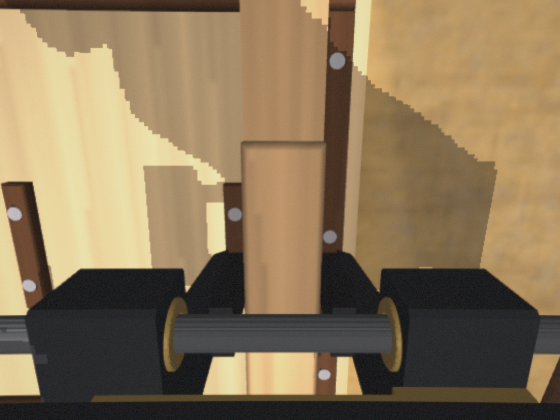

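Request:
play_rows(translation=[[0.0038,-0.0021,0],[0,0,0],[0,0,0.008],[0,0,0.008],[0,0,0.006],[0,0,0.005],[0,0,0],[0,0,0]], delta_rot=[[0,0,0],[0,0,0],[0,0,0],[0,0,0],[0,0,0],[0,0,0],[0,0,0],[0,0,0]], grip=[-0.5,-0.5,-0.5,-0.5,-0.5,-0.5,-0.5,-0.5], squeeze=30)

```text
clock: 11.58
tool_pos: [0.5737, 0.0622, 0.0881]
eef_rot: [-0.01, 1.0, 0.001, 0.0]
contact_force: [0.6, 3.7, -3.2]
opening: 0.356
finger_force: 30.0
```

Run:
```python
from h import *
x,y=tgt(0,.079);go(x,y,.087,181.09)
```

```text
t 11.57 pos [0.5737 0.0622 0.0881] th -178.87 tilt [ 0.     0.002 -1.   ] -> shift mm [0.2 0.3 1.1] rz 0.04 q7 0.5
```

Request:
play_rows(translation=[[0,0,0.0015],[0,0,0],[0,0,0],[0,0,0],[0,0,-0.01],[0,0,-0.04],[0,0,-0.05],[0,0,-0.05],[0,0,-0.04],[0,0,-0.02],[0,0,0]], delta_rot=[[0,0,0],[0,0,0],[0,0,0],[0,0,0],[0,0,0],[0,0,0],[0,0,0],[0,0,0],[0,0,0],[0,0,0],[0,0,0]], grip=[-0.5,-0.5,0.3,0.3,0.3,0.3,0.3,0.3,0.3,0.3,0.3])

```text
clock: 12.95
tool_pos: [0.5742, 0.061, 0.2986]
eef_rot: [-0.009, 1.0, -0.0, 0.002]
contact_force: [-0.8, 1.1, -0.2]
opening: 0.644
finger_force: 0.0
```

Run:
```python
from h import *
x,y=tgt(0,.079)
go(.5232,.474,.2,176.3)
print(x,y)
see("wrist",{'stile_a':[(x,y,.02)],'jig':[(.575,-.0165,.02)]},"w6",{'stile_a':.012})
```

```text
t 12.95 pos [0.5742 0.061  0.2986] th -178.95 tilt [ 0.003  0.    -1.   ] -> shift mm [ 43.8 413.8  98.4] rz 4.75 q7 0.77
0.5734971876335645 0.06248570475086798
stile_a 0.59 xy [0.5728 0.0617] deg 1.03 resid 0.054 6548.0
jig 0.69 xy [ 0.5748 -0.0158] deg 1.02 resid 0.181 54986.0
jig other at [0.6517 0.2686]
```

View pics/w6.png

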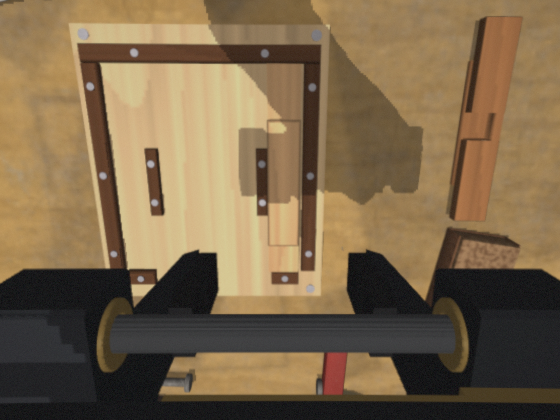

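The first stile lies home in its channel at (284,180). The narrow rail's notch at (480,125) opens left, toward −y, so its yaw is +90.3°.

Request:
play_rows(translation=[[0.002,0.02,0],[0.004,0.04,0],[0.005,0.05,0],[0.005,0.05,0],[0.005,0.05,0],[0.005,0.05,0.005],[0.005,0.05,0.005],[0.005,0.05,0.005],[0.005,0.035,0.005],[0.003,0.0138,0],[0,0.005,0],[0,0,0]], delta_rot=[[0,0,0],[0,0,0],[0,0,0],[0,0,0],[0,0,0],[0,0,0],[0,0,0],[0,0,0],[0,0,0],[0,0,4.75],[0,0,0],[0,0,0]], grip=[0.3,0.3,0.3,0.3,0.3,0.3,0.3,0.3,0.3,0.3,0.3,0.3])

```text
clock: 14.6
tool_pos: [0.5219, 0.4742, 0.2762]
eef_rot: [0.031, 1.0, -0.0, -0.0]
contact_force: [-0.2, -0.4, -0.8]
opening: 0.648
finger_force: 0.0
```

Run:
```python
from h import *
see("wrist",{'stile_a':[(.523,.474,-.065)]})
go(.5232,.474,.0755,176.3)
```

```text
stile_a 0.75 xy [0.523  0.4744] deg -3.87 resid 0.032 7055.0
t 14.7 pos [0.5227 0.4732 0.2764] th 176.32 tilt [ 0.    -0.001 -1.   ] -> shift mm [ -0.4   1.1 200.9] rz 0.02 q7 0.23
```

Request:
play_rows(translation=[[0,0.001,0.03],[0,0,0.05],[0,0,0.05],[0,0,0.035],[0,0,0.02],[0,0,0.016],[0,0,0],[0,0,0],[0,0,0],[0,0,0],[0,0,0]], delta_rot=[[0,0,0.2],[0,0,0],[0,0,0],[0,0,0],[0,0,0],[0,0,0],[0,0,0],[0,0,0],[0,0,0],[0,0,0],[0,0,0]], grip=[0.3,0.3,0.3,0.3,0.3,0.3,0.3,-0.5,-0.5,-0.5,-0.5], squeeze=30)

```text
clock: 16.08
tool_pos: [0.5227, 0.4753, 0.0766]
eef_rot: [0.034, 0.999, 0.0, 0.0]
contact_force: [-0.2, -1.5, 4.0]
opening: 0.362
finger_force: 30.0
```

Run:
```python
from h import *
s=r.get_state();print(s['opening']*88,s['finger_force'],s['contact_force'])
x,y=tgt(0,-.079);print(x,y);go(x,y,.087,181.09)
```

```text
31.89244524825087 30.0008557504043 [-0.2439 -1.5103  3.9895]
0.5765028123664354 -0.09548570475086798
t 16.07 pos [0.5227 0.4753 0.0766] th 176.12 tilt [ 0.001  0.001 -1.   ] -> shift mm [ -92.3 -565.8  -10.8] rz -4.97 q7 0.11
```

Request:
play_rows(translation=[[0,0,-0.02],[0,0,-0.035],[-0.003,-0.02,-0.025],[-0.007,-0.04,0],[-0.009,-0.055,0],[-0.009,-0.055,0],[-0.009,-0.055,0],[-0.009,-0.055,0],[-0.009,-0.055,0],[-0.009,-0.055,0],[-0.009,-0.055,0],[-0.009,-0.055,0],[-0.006,-0.04,0],[-0.004,-0.0258,0],[0,0,0],[0,0,0.02],[0,0,0.015],[0,0,0],[0,0,0]], delta_rot=[[0,0,0],[0,0,0],[0,0,0],[0,0,0],[0,0,0],[0,0,0],[0,0,0],[0,0,0],[0,0,0],[0,0,0],[0,0,0],[0,0,0],[0,0,0],[0,0,0],[0,0,-4.97],[0,0,0],[0,0,0],[0,0,0],[0,0,0]], grip=[-0.5,-0.5,-0.5,-0.5,-0.5,-0.5,-0.5,-0.5,-0.5,-0.5,-0.5,-0.5,-0.5,-0.5,-0.5,-0.5,-0.5,-0.5,-0.5], squeeze=30)

```text
clock: 18.45
tool_pos: [0.5761, -0.0952, 0.1206]
eef_rot: [-0.01, 1.0, 0.0, -0.0]
contact_force: [-0.1, -1.1, -0.9]
opening: 0.36
finger_force: 30.0
```

Run:
```python
from h import *
s=r.get_state();print(s['opening']*88,s['contact_force'])
x,y=tgt(0,-.079);go(x,y,.0886,181.09)
```

```text
31.665832622878945 [-0.0565 -1.0669 -0.897 ]
t 18.45 pos [ 0.5761 -0.0952  0.1206] th -178.87 tilt [-0.  0. -1.] -> shift mm [-0.4 -0.3 32. ] rz 0.04 q7 0.82
```

Request:
play_rows(translation=[[-0.0004,-0.0003,0.008],[0,0,0.008],[0,0,0.008],[0,0,0.006],[0,0,0.003],[0,0,0],[0,0,0.001],[0,0,0],[0,0,0],[0,0,-0.01],[0,0,-0.04],[0,0,-0.05],[0,0,-0.05],[0,0,-0.04],[0,0,-0.02],[0,0,0]], delta_rot=[[0,0,0],[0,0,0],[0,0,0],[0,0,0],[0,0,0],[0,0,0],[0,0,0],[0,0,0],[0,0,0],[0,0,0],[0,0,0],[0,0,0],[0,0,0],[0,0,0],[0,0,0],[0,0,0]], grip=[-0.5,-0.5,-0.5,-0.5,-0.5,-0.5,-0.5,0.3,0.3,0.3,0.3,0.3,0.3,0.3,0.3,0.3])

```text
clock: 20.45
tool_pos: [0.5767, -0.0961, 0.2975]
eef_rot: [-0.009, 1.0, -0.0, 0.001]
contact_force: [-0.1, 0.2, -0.2]
opening: 0.651
finger_force: 0.0
```

Run:
```python
from h import *
x,y=tgt(0,-.079);x2,y2=tgt(0,.079)
print(x,y,x2,y2)
go(.5554,-.3776,.2,180.2)
see("wrist",{'stile_a':[(x,y,.02),(x2,y2,.02)],'bottom_rail':[(.555,-.3776,-1.57)]},"w7",{'stile_a':.012})
```

```text
0.5765028123664354 -0.09548570475086798 0.5734971876335645 0.06248570475086798
t 20.45 pos [ 0.5767 -0.0961  0.2975] th -178.92 tilt [ 0.002 -0.    -1.   ] -> shift mm [  26.8 -281.    97.6] rz 0.88 q7 1.04
stile_a 0.76 xy [ 0.5759 -0.0963] deg 1.14 resid 0.036 6712.0
stile_a 0.67 xy [0.5725 0.0613] deg 0.98 resid 0.046 8335.0
bottom_rail 0.75 xy [ 0.5557 -0.3794] deg -90.74 resid 0.033 5895.0
```

View pics/w7.png

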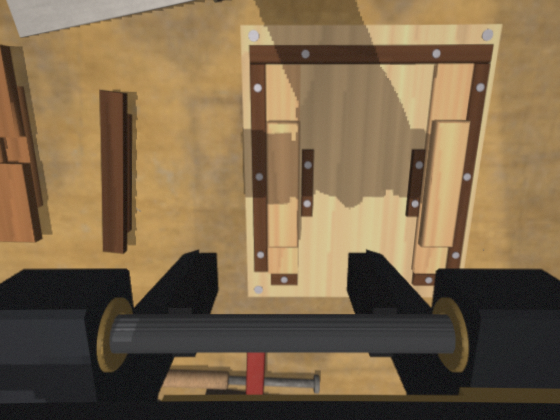

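Both stiles are home. Before going for the wide rail I check how high the mallet next to it stands.

Run:
```python
from h import *
ct=r.get_calibration("top"); s=r.get_state(); cw=r.get_calibration("wrist")
T=R.from_quat(s['eef_rot']); off=T.inv().apply(cw['eye']-s['tool_pos']); rr=T.inv()*R.from_quat(cw['rotation'])
Q=R.from_quat([.979,.203,0,0]); c1=dict(cw,eye=np.array([.5264,-.3219,.3196])+Q.apply(off),rotation=(Q*rr).as_quat())
for z in(0,.03,.05,.07,.09):
    print(z,'top',unproj(ct,[(374,172),(394,169),(398,200),(377,203)],z)[:,:2].mean(0),'w1',unproj(c1,[(435,113),(523,123),(502,243),(418,217)],z)[:,:2].mean(0))
print(unproj(ct,[(374,172),(394,169),(398,200),(377,203)],.06)[:,:2],unproj(c1,[(435,113),(523,123),(502,243),(418,217)],.06)[:,:2], unproj(c1,[(402,200),(420,225)],0)[:,:2])
a=.5555,-.378
for yy in(.037,-.037): print(pose(*a,np.radians(90.2),np.array([0,yy,0])))
```

```text
0 top [ 0.5996 -0.4951] w1 [ 0.6039 -0.5163]
0.03 top [ 0.5957 -0.4879] w1 [ 0.6028 -0.4997]
0.05 top [ 0.5932 -0.4831] w1 [ 0.6021 -0.4886]
0.07 top [ 0.5906 -0.4783] w1 [ 0.6014 -0.4776]
0.09 top [ 0.588  -0.4734] w1 [ 0.6007 -0.4665]
[[ 0.6414 -0.4419]
 [ 0.6506 -0.5115]
 [ 0.5423 -0.521 ]
 [ 0.5333 -0.4483]] [[ 0.6399 -0.4237]
 [ 0.6636 -0.5014]
 [ 0.5565 -0.5488]
 [ 0.5469 -0.4587]] [[ 0.55   -0.4608]
 [ 0.5318 -0.4945]]
[ 0.5185 -0.3781  0.    ]
[ 0.5925 -0.3779  0.    ]
```

Request:
play_rows(translation=[[0.004,-0.02,0],[0.009,-0.04,0],[0.011,-0.05,0],[0.011,-0.05,0],[0.011,-0.05,0],[0.011,-0.045,0.01],[0.006,-0.02,0.02],[0,-0.007,0.02],[0,0,0],[0,0,0]], delta_rot=[[0,0,0],[0,0,0],[0,0,0],[0,0,0],[0,0,0],[0,0,0],[0,0,0],[0,0,0.9],[0,0,0],[0,0,0]], grip=[0.4,0.4,0.4,0.4,0.4,0.4,0.4,0.4,0.4,0.4])

```text
clock: 21.85
tool_pos: [0.52, -0.3769, 0.2471]
eef_rot: [-0.004, 1.0, 0.001, 0.001]
contact_force: [1.2, -0.6, -0.2]
opening: 0.698
finger_force: 0.0
```

Run:
```python
from h import *
see("wrist",{'bottom_rail':[(.5555,-.378,-1.57)]},"w8")
go(.5135,-.378,.079,180.2)
```

```text
bottom_rail 0.8 xy [ 0.555  -0.3766] deg -90.29 resid 0.051 10585.0
t 21.95 pos [ 0.52   -0.3776  0.2477] th -179.64 tilt [ 0.002  0.    -1.   ] -> shift mm [  6.8  -0.4 168.7] rz 0.16 q7 1.5
```

View pics/w8.png

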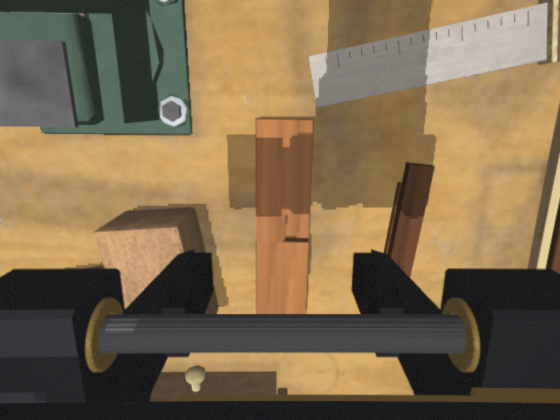

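Request:
play_rows(translation=[[0.0045,0.0003,0.025],[0,0,0.04],[0,0,0.035],[0,0,0.025],[0,0,0.015],[0,0,0.012],[0,0,0.01],[0,0,0.0065],[0,0,0]], delta_rot=[[0,0,0],[0,0,0],[0,0,0],[0,0,0],[0,0,0],[0,0,0],[0,0,0],[0,0,0],[0,0,0]], grip=[0.4,0.4,0.4,0.4,0.4,0.4,0.4,0.4,0.4], squeeze=50)

```text
clock: 23.08
tool_pos: [0.5142, -0.379, 0.0781]
eef_rot: [-0.002, 1.0, 0.0, -0.0]
contact_force: [-0.0, -0.3, -1.1]
opening: 0.697
finger_force: 0.0
```

Request:
play_rows(translation=[[0,0,0],[0,0,0],[0,0,0],[0,0,0],[0,0,-0.005],[0,0,-0.01],[0,0,-0.02],[0,0,-0.025],[0,0,0]], delta_rot=[[0,0,0],[0,0,0],[0,0,0],[0,0,0],[0,0,0],[0,0,0],[0,0,0],[0,0,0],[0,0,0]], grip=[-0.3,-0.3,-0.3,-0.3,-0.3,-0.3,-0.3,-0.3,-0.3], squeeze=55)

```text
clock: 24.2
tool_pos: [0.516, -0.3794, 0.1416]
eef_rot: [-0.002, 1.0, -0.001, 0.003]
contact_force: [0.9, -0.4, -0.9]
opening: 0.535
finger_force: 54.9
```

Run:
```python
from h import *
s=r.get_state();print(s['opening']*88,s['contact_force'],s['moment'])
x,y=tgt(-.081,.039);print(x,y);go(x,y,.15,91.09)
see("scene",{})
im=r.snapshot("scene");cv2.imwrite("pics/s1.png",cv2.resize(im[150:290,200:400],(0,0),fx=3.5,fy=3.5,interpolation=cv2.INTER_CUBIC))
```

```text
47.11326944263192 [ 0.879  -0.4411 -0.8572] [ 0.0829 -0.1117 -0.0204]
0.4932727624416292 0.020952084602564244
t 24.2 pos [ 0.516  -0.3794  0.1416] th -179.81 tilt [ 0.005 -0.002 -1.   ] -> shift mm [ 21.4 400.4  -9.5] rz 89.1 q7 1.4
```

View pics/s1.png

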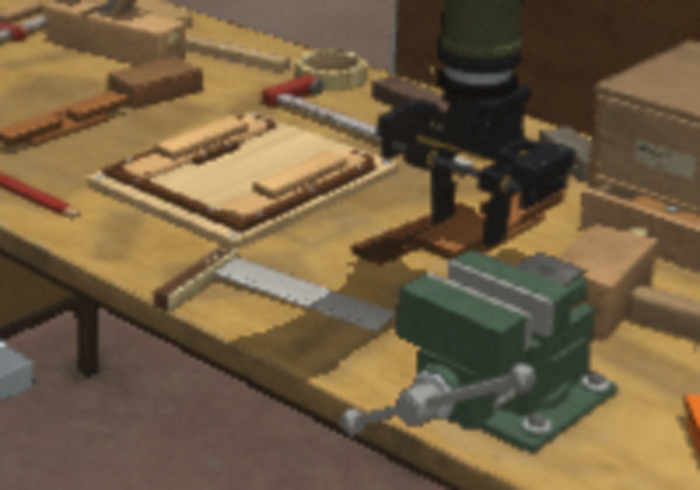

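Request:
play_rows(translation=[[0,0.02,-0.01],[0.002,0.04,-0.01],[0.002,0.05,0],[0.002,0.05,0],[0.003,0.05,0],[0.003,0.05,0],[0.003,0.05,0],[0.003,0.045,0],[0.003,0.03,0],[0,0.016,0],[0,0,0],[0,0,0],[0,0,0],[0,0,0],[0,0,0],[0,0,0],[0,0,0],[0,0,0],[0,0,0],[0,0,0]], delta_rot=[[0,0,0],[0,0,0],[0,0,0],[0,0,0],[0,0,0],[0,0,0],[0,0,0],[0,0,0],[0,0,0],[0,0,5],[0,0,10],[0,0,10],[0,0,10],[0,0,10],[0,0,10],[0,0,10],[0,0,10],[0,0,10],[0,0,4.1],[0,0,0]], grip=[-0.3,-0.3,-0.3,-0.3,-0.3,-0.3,-0.3,-0.3,-0.3,-0.3,-0.3,-0.3,-0.3,-0.3,-0.3,-0.3,-0.3,-0.3,-0.3,-0.3], squeeze=55)

```text
clock: 26.8
tool_pos: [0.4917, 0.0221, 0.1578]
eef_rot: [0.7, 0.714, -0.0, -0.0]
contact_force: [0.1, 0.5, -1.3]
opening: 0.535
finger_force: 54.9
```

Run:
```python
from h import *
s=r.get_state();print(s['opening']*88,s['contact_force'],s['moment'])
x,y=tgt(-.081,.040);print(x,y);go(x,y,.091,91.09)
x,y=tgt(-.081,0);print(x,y)
see("wrist",{'bottom_rail':[(x,y,.02)]},"w9",{'bottom_rail':s['tool_pos'][2]-.079})
```

```text
47.10455634668707 [ 0.0525  0.5126 -1.2691] [-0.0012 -0.0853 -0.0408]
0.4932537395002819 0.021951903650043583
t 26.8 pos [0.4917 0.0221 0.1578] th 91.17 tilt [-0.001 -0.    -1.   ] -> shift mm [-0.1  1.6 66.8] rz 0.08 q7 -0.72
0.49401465715417325 -0.018040858249130078
bottom_rail 0.65 xy [ 0.4938 -0.019 ] deg 1.9 resid 0.296 24163.0
```

View pics/w9.png

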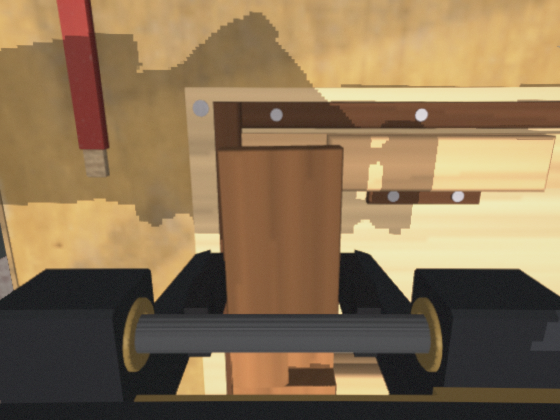

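Run:
```python
from h import *
c=r.get_calibration("wrist"); p=unproj(c,[(219.5,149),(341.5,147)],.1028); print(p, p.mean(0)[:2]-tgt(-.081,.095))
print(np.degrees(np.arctan2(*(p[1]-p[0])[[1,0]])))
go(*tgt(-.081,.040),.091,91.09)
```

```text
[[0.4678 0.0753 0.1028]
 [0.5138 0.0771 0.1028]] [-0.0014 -0.0007]
2.2167941479596305
t 26.9 pos [0.4917 0.022  0.1579] th 91.19 tilt [-0.001 -0.    -1.   ] -> shift mm [-0.1  1.6 66.9] rz 0.1 q7 -0.72
```

Request:
play_rows(translation=[[0,0.0016,0.01],[0,0,0.02],[0,0,0.015],[0,0,0.008],[0,0,0.006],[0,0,0.005],[0,0,0.003],[0,0,0.001],[0,0,0]], delta_rot=[[0,0,0],[0,0,0],[0,0,0],[0,0,0],[0,0,0],[0,0,0],[0,0,0],[0,0,0],[0,0,0]], grip=[-0.3,-0.3,-0.3,-0.3,-0.3,-0.3,-0.3,-0.3,-0.3], squeeze=55)

```text
clock: 28.02
tool_pos: [0.4934, 0.022, 0.0906]
eef_rot: [0.7, 0.714, 0.0, 0.0]
contact_force: [-1.8, -0.5, 4.7]
opening: 0.535
finger_force: 54.9
```

Run:
```python
from h import *
s=r.get_state();print(s['contact_force'],s['moment'])
go(*tgt(-.081,.040),.091,91.09)
```

```text
[-1.8246 -0.4741  4.677 ] [ 0.045   0.2547 -0.1126]
t 28.02 pos [0.4934 0.022  0.0906] th 91.1 tilt [ 0. -0. -1.] -> shift mm [-0.  -0.1 -0.4] rz 0.01 q7 -0.79
```

Request:
play_rows(translation=[[0,0,0],[0,0,0],[0,0,-0.01],[0,0,-0.04],[0,0,-0.05],[0,0,-0.05],[0,0,-0.04],[0,0,-0.02],[0,0,0]], delta_rot=[[0,0,0],[0,0,0],[0,0,0],[0,0,0],[0,0,0],[0,0,0],[0,0,0],[0,0,0],[0,0,0]], grip=[0.4,0.4,0.4,0.4,0.4,0.4,0.4,0.4,0.4])

```text
clock: 29.15
tool_pos: [0.4941, 0.0219, 0.3019]
eef_rot: [0.7, 0.714, 0.001, 0.001]
contact_force: [-0.3, -0.7, -0.9]
opening: 0.704
finger_force: 0.0
```

Run:
```python
from h import *
print(tgt(-.081,0),tgt(0,.079),tgt(0,-.079))
see("wrist",{'bottom_rail':[(.494,-.018,.02)],'stile_a':[(*tgt(0,.079),.02),(*tgt(0,-.079),.02)]},"w10",{'bottom_rail':.012,'stile_a':.012})
go(.5224-.037,.2543,.25,180.26)
```

```text
[ 0.494 -0.018] [0.5735 0.0625] [ 0.5765 -0.0955]
bottom_rail 0.91 xy [ 0.4962 -0.0186] deg 1.81 resid 0.024 8556.0
stile_a 0.73 xy [ 0.5769 -0.097 ] deg 1.14 resid 1.572 2567.0
stile_a 0.65 xy [0.5737 0.0616] deg 1.03 resid 0.328 5712.0
t 29.3 pos [0.4929 0.0217 0.2994] th 91.1 tilt [-0.002 -0.001 -1.   ] -> shift mm [232.7  -2.9  49.3] rz -89.16 q7 -0.55
```

View pics/w10.png

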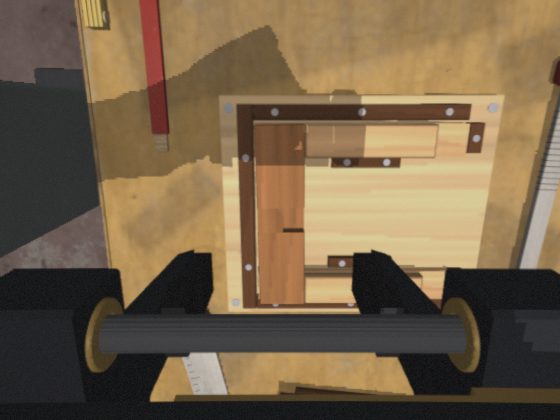

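Request:
play_rows(translation=[[0.02,0,0],[0.04,0,0],[0.05,0,0],[0.05,-0.001,0.01],[0.04,-0.001,0.01],[0.022,-0.001,0.01],[0.01,0,0.01],[0,0,0],[0,0,0],[0,0,0],[0,0,0],[0,0,0],[0,0,0],[0,0,0],[0,0,0],[0,0,0]], delta_rot=[[0,0,0],[0,0,0],[0,0,0],[0,0,0],[0,0,0],[0,0,0],[0,0,-9.1],[0,0,-10],[0,0,-10],[0,0,-10],[0,0,-10],[0,0,-10],[0,0,-10],[0,0,-10],[0,0,-10],[0,0,0]], grip=[0.3,0.3,0.3,0.3,0.3,0.3,0.3,0.3,0.3,0.3,0.3,0.3,0.3,0.3,0.3,0.3])

```text
clock: 31.3
tool_pos: [0.4855, 0.2535, 0.2587]
eef_rot: [-0.001, 1.0, -0.0, -0.001]
contact_force: [0.8, -0.1, 0.2]
opening: 0.653
finger_force: 0.0
```

Run:
```python
from h import *
see("wrist",{'top_rail':[(.5224,.2543,-1.57)]},"w11")
go(.5224-.037,.2543,.076,180.2)
```

```text
top_rail 0.82 xy [0.5215 0.255 ] deg -89.75 resid 0.032 6702.0
t 31.4 pos [0.4857 0.2538 0.2593] th -179.96 tilt [-0.002 -0.001 -1.   ] -> shift mm [  0.1   0.7 183.3] rz -0.16 q7 0.26
```

Request:
play_rows(translation=[[0,0.001,0.025],[0,0,0.05],[0,0,0.045],[0,0,0.03],[0,0,0.02],[0,0,0.013],[0,0,0],[0,0,0],[0,0,0],[0,0,0],[0,0,0],[0,0,-0.005],[0,0,-0.02],[0,0,-0.035],[0,0,-0.02],[0,0,0]], delta_rot=[[0,0,0],[0,0,0],[0,0,0],[0,0,0],[0,0,0],[0,0,0],[0,0,0],[0,0,0],[0,0,0],[0,0,0],[0,0,0],[0,0,0],[0,0,0],[0,0,0],[0,0,0],[0,0,0]], grip=[0.3,0.3,0.3,0.3,0.3,0.3,0.3,-0.5,-0.5,-0.5,-0.5,-0.5,-0.5,-0.5,-0.5,-0.5], squeeze=55)

```text
clock: 33.4
tool_pos: [0.4865, 0.2553, 0.1584]
eef_rot: [-0.002, 1.0, 0.001, 0.001]
contact_force: [-0.8, -0.0, -0.8]
opening: 0.353
finger_force: 55.0
```

Run:
```python
from h import *
s=r.get_state();print(s['opening']*88,s['contact_force'],s['moment'])
print(tgt(.089,.037));go(*tgt(.089,.037),.15,91.09)
```

```text
31.101935099649815 [-0.7786 -0.0216 -0.77  ] [ 0.0771 -0.132   0.0019]
[0.6633 0.0222]
t 33.4 pos [0.4865 0.2553 0.1584] th -179.82 tilt [ 0.002  0.001 -1.   ] -> shift mm [-176.  -233.7    8.4] rz 89.09 q7 0.12
```

Request:
play_rows(translation=[[0,0,-0.01],[0,0,0],[0,0,0],[0,0,0],[0,0,0],[0,0,0],[0,0,0],[0,0,0],[0,0,0],[0,0,0]], delta_rot=[[0,0,5],[0,0,10],[0,0,10],[0,0,10],[0,0,10],[0,0,10],[0,0,10],[0,0,10],[0,0,10],[0,0,4.1]], grip=[-0.5,-0.5,-0.5,-0.5,-0.5,-0.5,-0.5,-0.5,-0.5,-0.5], squeeze=55)

```text
clock: 34.65
tool_pos: [0.4855, 0.2545, 0.1661]
eef_rot: [0.701, 0.713, -0.001, 0.0]
contact_force: [0.5, -0.3, -1.0]
opening: 0.352
finger_force: 55.0
```

Run:
```python
from h import *
go(*tgt(.089,.037),.14,91.09)
```

```text
t 34.65 pos [0.4855 0.2545 0.1661] th 90.93 tilt [-0.001 -0.002 -1.   ] -> shift mm [-235.1  174.    26.2] rz -0.16 q7 -1.09
```

Request:
play_rows(translation=[[-0.015,0.012,0],[-0.03,0.024,0],[-0.04,0.03,0],[-0.045,0.033,0],[-0.045,0.033,0],[-0.035,0.025,0],[-0.018,0.012,0.01],[-0.0071,0.005,0.01],[0,0,0.006],[0,0,0],[0,0,0]], delta_rot=[[0,0,0],[0,0,0],[0,0,0],[0,0,0],[0,0,0],[0,0,0],[0,0,0],[0,0,0],[0,0,0],[0,0,0],[0,0,0]], grip=[-0.5,-0.5,-0.5,-0.5,-0.5,-0.5,-0.5,-0.5,-0.5,-0.5,-0.5], squeeze=55)

```text
clock: 36.02
tool_pos: [0.6642, 0.0249, 0.1416]
eef_rot: [0.699, 0.715, 0.0, -0.0]
contact_force: [0.6, 0.4, 0.2]
opening: 0.354
finger_force: 55.0
```

Run:
```python
from h import *
s=r.get_state();print(s['opening']*88,s['contact_force'],s['moment'])
go(*tgt(.089,.037),.088,91.09)
```

```text
31.183917415727326 [0.5735 0.3533 0.1592] [ 0.05   -0.0981  0.0654]
t 36.02 pos [0.6642 0.0249 0.1416] th 91.23 tilt [ 0.     0.001 -1.   ] -> shift mm [-2.8 -1.  53.6] rz 0.14 q7 -0.56
```

Request:
play_rows(translation=[[-0.0024,-0.0008,0.01],[0,0,0.015],[0,0,0.01],[0,0,0.006],[0,0,0.005],[0,0,0.004],[0,0,0.003],[0,0,0.001],[0,0,0]], delta_rot=[[0,0,0],[0,0,0],[0,0,0],[0,0,0],[0,0,0],[0,0,0],[0,0,0],[0,0,0],[0,0,0]], grip=[-0.5,-0.5,-0.5,-0.5,-0.5,-0.5,-0.5,-0.5,-0.5], squeeze=55)

```text
clock: 37.15
tool_pos: [0.6638, 0.0209, 0.0898]
eef_rot: [0.7, 0.714, -0.0, 0.001]
contact_force: [-6.1, 0.0, 15.3]
opening: 0.349
finger_force: 55.0
```

Run:
```python
from h import *
s=r.get_state();print(s['contact_force'],s['moment'])
go(*tgt(.089,.037),.088,91.09)
```

```text
[-6.109   0.0085 15.3228] [-0.1898  1.0382  0.0079]
t 37.15 pos [0.6638 0.0209 0.0898] th 91.09 tilt [ 0.001 -0.001 -1.   ] -> shift mm [ 1.3 -0.5  1.8] rz -0.0 q7 -0.59
```

Request:
play_rows(translation=[[0,-0.0008,0],[0,0,0],[0,0,0]], delta_rot=[[0,0,0],[0,0,0],[0,0,0]], grip=[-0.5,-0.5,-0.5], squeeze=30)

```text
clock: 37.52
tool_pos: [0.6637, 0.0209, 0.0898]
eef_rot: [0.7, 0.714, 0.001, 0.001]
contact_force: [-2.9, -1.5, 13.2]
opening: 0.357
finger_force: 30.0
```

Run:
```python
from h import *
s=r.get_state();print(s['contact_force'],s['moment'])
go(*tgt(.089,.037),.088,91.09)
see("top",{'top_rail':[(*tgt(.089,0),.02)]},None,{'top_rail':.012})
```

```text
[-2.896  -1.4751 13.1912] [-0.2917  0.7815  0.0367]
t 37.52 pos [0.6637 0.0209 0.0898] th 91.08 tilt [ 0.002 -0.001 -1.   ] -> shift mm [ 1.3 -0.4  1.8] rz -0.01 q7 -0.59
```

Request:
play_rows(translation=[[0,0,-0.001],[0,0,0],[0,0,0],[0,0,-0.01],[0,0,-0.04],[0,0,-0.05],[0,0,-0.05],[0,0,-0.04],[0,0,-0.02],[0,0,0]], delta_rot=[[0,0,0],[0,0,0],[0,0,0],[0,0,0],[0,0,0],[0,0,0],[0,0,0],[0,0,0],[0,0,0],[0,0,0]], grip=[-0.45,0.2,0.2,0.2,0.2,0.2,0.2,0.2,0.2,0.2])

```text
clock: 38.88
tool_pos: [0.6637, 0.0211, 0.3004]
eef_rot: [0.7, 0.714, 0.002, 0.001]
contact_force: [-0.2, 0.6, -0.5]
opening: 0.602
finger_force: 0.0
```

Run:
```python
from h import *
go(.5789,-.268,.25,174.5)
g=lambda x,y:[(*tgt(x,y),.02)]
see("wrist",{'top_rail':g(.089,0),'bottom_rail':g(-.081,0),'jig':g(0,0)},"w12",{'bottom_rail':.012,'top_rail':.012})
print(tgt(.089,0),tgt(-.081,0))
```

```text
t 38.88 pos [0.6637 0.0211 0.3004] th 91.09 tilt [ 0.004  0.001 -1.   ] -> shift mm [-287.4  -90.5   49.9] rz -83.41 q7 -0.46
top_rail 0.87 xy [ 0.6663 -0.0144] deg 1.22 resid 0.03 5760.0
bottom_rail 0.74 xy [ 0.4951 -0.0193] deg 1.59 resid 0.25 8437.0
jig 0.84 xy [ 0.5752 -0.0165] deg 1.21 resid 0.889 31095.0
[ 0.664  -0.0148] [ 0.494 -0.018]
```

Request:
play_rows(translation=[[-0.02,-0.01,0],[-0.04,-0.03,0],[-0.04,-0.03,0],[-0.02,-0.015,0],[0,0,0],[0,0,0],[0,0,0],[0,0,0],[0,0,0],[0,0,0],[0,0,0],[0,0,0],[0,0,0],[0,0,0]], delta_rot=[[0,0,0],[0,0,0],[0,0,0],[0,0,0],[0,0,-10],[0,0,-10],[0,0,-10],[0,0,-10],[0,0,-10],[0,0,-10],[0,0,-10],[0,0,-10],[0,0,-3.4],[0,0,0]], grip=[0,0,0,0,0,0,0,0,0,0,0,0,0,0])

```text
clock: 40.83
tool_pos: [0.5794, -0.1024, 0.2974]
eef_rot: [0.049, 0.999, -0.0, -0.001]
contact_force: [0.6, 0.1, -0.7]
opening: 0.504
finger_force: 0.0
```

Run:
```python
from h import *
g=lambda x,y:[(*tgt(x,y),.02)]
c=r.get_calibration("wrist"); im=r.snapshot("wrist"); cv2.imwrite("pics/w13.png",im)
for t,x in(('top_rail',.089),('bottom_rail',-.081)):
    m=r.silhouettes("wrist",t)[0]; print(t,m['confidence'])
    for z in(.006,.012,.016,.020):
        p,f,n=fit(c,t,m['pixels'].astype(float),[*tgt(x,0),.02],z); print(z,p,round(f/n,4))
jinv=lambda w:pose(0,0,-J[2],np.array([w[0]-J[0],w[1]-J[1],0]))[:2]
b=[]
for t in('stile_a','glazing_bar'):
    for d in r.silhouettes("wrist",t): print(t,d['confidence'],d['pixels'].sum(),np.argwhere(d['pixels']).mean(0))
go(.5789,-.268,.25,174.5)
p=proj(c,[[*tgt(0,0),.03]])[0];print(p)
```

```text
top_rail 0.62
0.006 [ 0.6685 -0.013   0.0257] 0.1856
0.012 [ 0.666  -0.0139  0.0259] 0.192
0.016 [ 0.6645 -0.0157  0.0273] 0.2154
0.02 [ 0.6631 -0.0178  0.0273] 0.2411
bottom_rail 0.8
0.006 [ 0.4954 -0.0177  0.0348] 0.0282
0.012 [ 0.4957 -0.0191  0.0375] 0.032
0.016 [ 0.4958 -0.0208  0.0382] 0.0502
0.02 [ 0.4959 -0.0223  0.0391] 0.0718
stile_a 0.71 4147 [182.7456 289.8339]
stile_a 0.68 5479 [161.7259 449.7991]
glazing_bar 0.83 4406 [186.421  123.9417]
t 41.08 pos [ 0.5801 -0.1011  0.2982] th 174.45 tilt [-0. -0. -1.] -> shift mm [ -14.9 -166.2   48.3] rz -0.05 q7 0.88
[370.3895 167.4512]
```

Request:
play_rows(translation=[[-0.002,-0.02,0],[-0.004,-0.04,0],[-0.004,-0.045,0],[-0.004,-0.04,0.02],[-0.001,-0.0162,0.02],[0,-0.005,0.01],[0,0,0],[0,0,0]], delta_rot=[[0,0,0],[0,0,0],[0,0,0],[0,0,0],[0,0,0],[0,0,0],[0,0,0],[0,0,0]], grip=[0,0,0,0,0,0,0,0])

```text
clock: 42.08
tool_pos: [0.5801, -0.2657, 0.2492]
eef_rot: [0.046, 0.999, 0.0, 0.001]
contact_force: [0.3, -0.1, -0.0]
opening: 0.497
finger_force: 0.0
```

Run:
```python
from h import *
see("wrist",{'glazing_bar':[(.5789,-.2678,-.095)]})
go(.5789,-.268,.075,174.5)
```

```text
glazing_bar 0.62 xy [ 0.5791 -0.2666] deg -5.41 resid 0.044 4570.0
t 42.17 pos [ 0.58   -0.2662  0.2493] th 174.63 tilt [ 0.002  0.    -1.   ] -> shift mm [  1.2  -1.9 174.3] rz 0.13 q7 1.15
```

Request:
play_rows(translation=[[0.001,-0.001,0.025],[0,0,0.05],[0,0,0.045],[0,0,0.025],[0,0,0.018],[0,0,0.011],[0,0,0],[0,0,0],[0,0,0],[0,0,0],[0,0,0],[0,0,-0.01],[0,0,-0.03],[0,0,-0.04],[0,0,-0.01],[0,0,0]], delta_rot=[[0,0,0],[0,0,0],[0,0,0],[0,0,0],[0,0,0],[0,0,0],[0,0,0],[0,0,0],[0,0,0],[0,0,0],[0,0,0],[0,0,0],[0,0,0],[0,0,0],[0,0,0],[0,0,0]], grip=[0,0,0,0,0,0,0,-0.8,-0.8,-0.8,-0.8,-0.8,-0.8,-0.8,-0.8,-0.8], squeeze=30)

```text
clock: 44.18
tool_pos: [0.5781, -0.2689, 0.1644]
eef_rot: [0.048, 0.999, -0.0, 0.0]
contact_force: [1.1, -0.3, -0.9]
opening: 0.243
finger_force: 30.0
```

Run:
```python
from h import *
s=r.get_state();print(s['opening']*88,s['contact_force'])
print(tgt(.010,0));go(*tgt(.010,0),.15,181.4)
```

```text
21.420669840648504 [ 1.0832 -0.2819 -0.9075]
[ 0.585  -0.0163]
t 44.17 pos [ 0.5781 -0.2689  0.1644] th 174.49 tilt [ 0.    -0.001 -1.   ] -> shift mm [ 17.4 252.1  14.2] rz -6.91 q7 1.08
```

Request:
play_rows(translation=[[0.001,0.02,0],[0.003,0.04,0],[0.004,0.05,0],[0.004,0.05,0],[0.003,0.045,0],[0.0024,0.035,0],[0,0.0121,0],[0,0,0.01],[0,0,0.005],[0,0,0],[0,0,0]], delta_rot=[[0,0,0],[0,0,0],[0,0,0],[0,0,0],[0,0,0],[0,0,0],[0,0,0],[0,0,-6.9],[0,0,0],[0,0,0],[0,0,0]], grip=[-0.8,-0.8,-0.8,-0.8,-0.8,-0.8,-0.8,-0.8,-0.8,-0.8,-0.8])

```text
clock: 45.55
tool_pos: [0.5851, -0.0167, 0.1492]
eef_rot: [-0.011, 1.0, -0.0, 0.0]
contact_force: [0.2, -0.0, -0.2]
opening: 0.247
finger_force: 30.0
```

Run:
```python
from h import *
go(*tgt(.010,0),.087,181.4)
g=lambda x,y:[(*tgt(x,y),.02)]
see("wrist",{'bottom_rail':g(-.081,0),'top_rail':g(.091,0)},"w14",{'bottom_rail':.012,'top_rail':.012})
```

```text
t 45.55 pos [ 0.5851 -0.0167  0.1492] th -178.72 tilt [ 0. -0. -1.] -> shift mm [ 0.1  0.4 62.2] rz -0.12 q7 0.66
bottom_rail 0.81 xy [ 0.4955 -0.0192] deg 1.76 resid 0.103 35868.0
top_rail 0.71 xy [ 0.7888 -0.0519] deg 25.88 resid 1.0 1098.0
```

Request:
play_rows(translation=[[0,0,0.01],[0,0,0.02],[0,0,0.01],[0,0,0.006],[0,0,0.005],[0,0,0.004],[0,0,0.004],[0,0,0.003],[0,0,0]], delta_rot=[[0,0,0],[0,0,0],[0,0,0],[0,0,0],[0,0,0],[0,0,0],[0,0,0],[0,0,0],[0,0,0]], grip=[-0.8,-0.8,-0.8,-0.8,-0.8,-0.8,-0.8,-0.8,-0.8])

```text
clock: 46.82
tool_pos: [0.5851, -0.016, 0.0872]
eef_rot: [-0.012, 1.0, -0.0, 0.0]
contact_force: [-0.3, -0.1, -0.1]
opening: 0.247
finger_force: 30.0
```

Run:
```python
from h import *
print(r.get_state()['contact_force'],r.get_state()['moment']);go(*tgt(.010,0),.087,181.4)
```

```text
[-0.3097 -0.1229 -0.1403] [ 0.1115 -0.129   0.0054]
t 46.83 pos [ 0.5851 -0.016   0.0872] th -178.6 tilt [ 0. -0. -1.] -> shift mm [ 0.1 -0.3  0.2] rz 0.0 q7 0.58
```

Request:
play_rows(translation=[[0,0,0.001],[0,0,0.001],[0,0,0],[0,0,0],[0,0,0],[0,0,0],[0,0,-0.01],[0,0,-0.04],[0,0,-0.05],[0,0,-0.05],[0,0,-0.05],[0,0,-0.02],[0,0,0],[0,0,0]], delta_rot=[[0,0,0],[0,0,0],[0,0,0],[0,0,0],[0,0,0],[0,0,0],[0,0,0],[0,0,0],[0,0,0],[0,0,0],[0,0,0],[0,0,0],[0,0,0],[0,0,0]], grip=[-0.8,-0.8,-0.8,0.1,0.1,0.1,0.1,0.1,0.1,0.1,0.1,0.1,0.1,0.1])

```text
clock: 48.58
tool_pos: [0.5842, -0.0166, 0.3034]
eef_rot: [-0.012, 1.0, -0.0, -0.002]
contact_force: [-0.5, -0.4, -0.8]
opening: 0.549
finger_force: 0.0
```

Run:
```python
from h import *
g=lambda x,y:[(*tgt(x,y),.02)]
im,c=see("wrist",{'glazing_bar':g(.01,0),'bottom_rail':g(-.081,0),'top_rail':g(.089,0)},None,dict(glazing_bar=.012,bottom_rail=.012,top_rail=.012))
print(tgt(.008,0),tgt(-.081,0),tgt(.089,0)); go(.585,-.12,.3,181)
m=r.silhouettes("wrist",'glazing_bar')[0]['pixels'].astype(float)
for z in(.006,.012,.016,.02): print(z,*fit(c,'glazing_bar',m,[*tgt(.01,0),.02],z)[:2])
a=cv2.resize(im[0:300,120:480],(576,480),interpolation=cv2.INTER_CUBIC); cv2.imwrite("pics/w15.png",a)
```

```text
glazing_bar 0.77 xy [ 0.5854 -0.0164] deg 1.61 resid 0.056 3590.0
bottom_rail 0.8 xy [ 0.4957 -0.0194] deg 1.84 resid 0.08 10799.0
top_rail 0.64 xy [ 0.6661 -0.0142] deg 1.54 resid 0.481 4329.0
[ 0.583  -0.0163] [ 0.494 -0.018] [ 0.664  -0.0148]
t 48.77 pos [ 0.5846 -0.0161  0.3038] th -178.58 tilt [-0.002 -0.    -1.   ] -> shift mm [   2.1 -103.8    3.8] rz 0.42 q7 0.85
0.006 [ 0.5853 -0.0163  0.0277] 223.78431372549022
0.012 [ 0.5853 -0.0164  0.0287] 200.06274509803922
0.016 [ 0.5856 -0.0164  0.027 ] 253.1137254901961
0.02 [ 0.5857 -0.0165  0.0256] 319.82352941176475
```

View pics/w15.png

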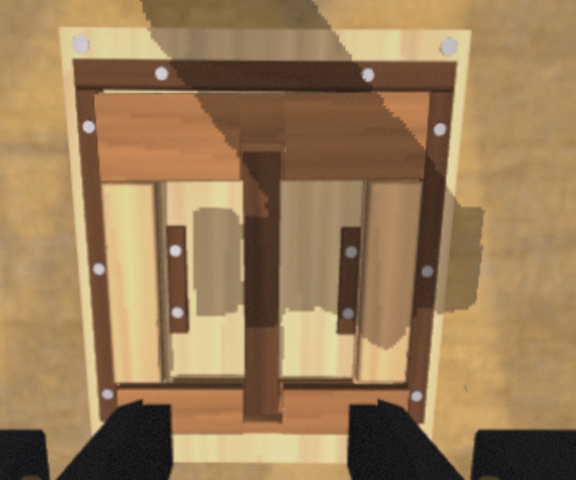

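The bar lies in both notches, at (262,150) and (262,418), and looks flush. The narrow rail sits about 2 mm toward the head stops, so I will check its height from above.

Request:
play_rows(translation=[[-0.03,0.01,0],[-0.035,0.02,0],[-0.014,0.008,0],[0,0,0],[0,0,0],[0,0,0],[0,0,0],[0,0,0],[0,0,0],[0,0,0],[0,0,0],[0,0,0],[0,0,0]], delta_rot=[[0,0,0],[0,0,0],[0,0,0],[0,0,10],[0,0,10],[0,0,10],[0,0,10],[0,0,10],[0,0,10],[0,0,10],[0,0,10],[0,0,10],[0,0,0]], grip=[0.1,0.1,0.1,0.1,0.1,0.1,0.1,0.1,0.1,0.1,0.1,0.1,0.1])

```text
clock: 50.45
tool_pos: [0.6629, 0.0241, 0.3048]
eef_rot: [0.698, 0.716, -0.0, 0.0]
contact_force: [-0.1, -0.6, -0.8]
opening: 0.552
finger_force: 0.0
```

Run:
```python
from h import *
c=r.get_calibration("wrist"); im=r.snapshot("wrist"); cv2.imwrite("pics/w16.png",im)
jl=lambda w:pose(0,0,-J[2],np.array([w[0]-J[0],w[1]-J[1],0]))[:2]
m=r.silhouettes("wrist",'top_rail')[0]; print(m['confidence'],m['pixels'].sum())
for z in(.006,.009,.012,.015,.018):
    p,f,n=fit(c,'top_rail',m['pixels'].astype(float),[*tgt(.091,0),.02],z); print(z,jl(p),p[2],f/n)
go(*tgt(.0892,.037),.0885,91.09)
```

```text
0.56 5157
0.006 [ 0.0912 -0.0009] 0.018812717741840797 0.09582938857140685
0.009 [ 0.0913 -0.0001] 0.018685082967891432 0.09731299927378358
0.012 [0.0913 0.0003] 0.01825393279238843 0.106664841620185
0.015 [0.0913 0.0005] 0.01936158809607972 0.12265224879946161
0.018 [0.0912 0.0004] 0.022177292227658345 0.14056355914481364
t 50.55 pos [0.663  0.024  0.3048] th 91.6 tilt [-0.001 -0.    -1.   ] -> shift mm [ -1.8   0.6 216.3] rz 0.51 q7 -0.46
```

```bash
python3 -c "
from plant import r
print(r.finish_job())"
```

```text
the job is handed in; nothing more can be done
None
```

I handed in the door dry-fit at about 50.5 s of the 104 s: both stiles, both rails and the glazing bar sit in their places by my last camera checks and everything is released, but no verdict came back, and the narrow rail's height is the least certain reading (about 2 mm toward the head, within tolerance).

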